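# Count to the third gap and push the seasoning tub home

## Robot

A 7-joint arm with a two-finger parallel gripper is mounted at the origin on the work surface. World frame = base frame: x ahead of the robot, y to its left, z up, the work surface at z = 0. Lengths are in mm, angles in rad, forces in N, time in s.
With the tool pointing down it reaches from about 425 to 875 mm from the base axis. Payload 9.9 kg.
Tool frame: the origin (TCP) lies midway between the tips of the shut fingers; the grasp point (between the pads) lies 19 mm behind it; z points along the fingers, y is the direction in which the jaws open and shut (so a half turn about z gives the same grasp; the last joint's range is limited). The gripper opens to 85 mm and grips with 20 to 120 N. Pads are 22 mm wide; open, the fingers measure 114 mm over their backs; the gripper's body (76 mm by 85 mm) begins 54 mm behind the grasp point. The pads swing forward as they close: fully open they stand 13 mm farther back than shut.
Start: joints at [-1.393, 0.576, 0.025, 1.437, -0.015, 1.129, -0.057], TCP at [174.696, 652.005, 231.289] pointing down, gripper open.
Joint ranges: [-2.76, 2.76], [-0.34, 2.15], [-1.52, 1.57], [0.19, 2.46], [-1.09, 4.23], [0.17, 1.99], [-2.82, 2.82]. Speed limits (rad/s): [2.22, 2.22, 3.01, 3.01, 3.14, 3.14, 3.14].

## Interface

Orientations are given as a rotation vector (axis times angle).
In Python, from cell import manip gives the robot as it stands. The module is installed in compiled form; this text tells all that it offers.
- The arm moves only by the tool servo_tool, never from a script. Its argument "motion" is a list that holds one entry, the list of rows, each a list of 7 numbers: the turn, a rotation vector about the tool's x, y, z in units of 6 degrees (1.0 is 6 degrees), then the shift along the tool's x, y, z in units of 40 mm (1.0 is 40 mm), then the finger opening in mm, from 0 to 85.4. In form: [[[ax, ay, az, tx, ty, tz, hand], ...]]. A call has 1 to 12 rows; each row shifts and turns the commanded pose from where the row before left it, along the tool's axes as they then stand; what a row does not reach is not made up. A row lasts 1/12 s, in which the tool goes at most 41.7 mm and 7.16 degrees, less where a joint would pass 70% of its speed; a pose out of reach is approached as far as the arm can. A call is refused whole if a number of a shift passes 1 or a number of a turn 1, either way. A call with a gripper value outside its range is refused whole. The fingers move at their own pace and stop on an object; "force" is the grip in N (left out, the last holds). Time passes only in rows, so rows that do not move let the fingers close. It gives the time, the measured TCP pose, the force and the opening at its end, in the units of the state.
- manip.get_state(): the state, without advancing time (a new reading comes with each control period).
- manip.grab_frame(name): name is "scene" or "top" or "wrist"; returns (picture, depth): 384x512x3 uint8, red, green, blue; 384x512 float32, mm along the optical axis (not along the pixel's ray), 0 where there is no reading.
- manip.get_calibration(name): a dict with "camera_matrix" (3x3 intrinsics, pixels), "k1" (the pictures are not rectified: a ray, as slopes to the right and down, at radius r is drawn at 1 + k1 r^2 times it, then the intrinsics apply), "pose" (4x4, takes a point from camera to world coordinates). Camera axes: x right, y down, z forward; pixel columns grow to the right and rows downward; lengths in mm; the calibration is good to about 2 mm. A picture is of the moment at which its call begins: read the wrist's pose just before it. get_calibration takes no time and is no camera call; for the wrist camera it gives the pose at the moment of the call.
- manip.job_done(): hands the job in, once; it reports no verdict.
The state is a dict: "clock": time; "joint_pos": joint angles; "joint_vel": joint speeds; "tau": joint torques, N m; "position": TCP position; "tool_rot": TCP orientation; "contact_force": force on the tool from outside, world axes, zero at the start; "moment": the same for the moment, N m; "grip_width": finger opening in mm.
Only numpy, scipy, OpenCV 4.12 (cv2) and the standard library are available. Lean on these libraries where they do the work, as an engineer would, in place of code of your own. Each camera call takes 0.05 s, during which the arm holds its last target.

## Task

Starting at the rack's orange end, run a fingertip along the rail on top of the rack, touching it over the first gap, then the second, and stop over the third; filled gaps count too. Then push the blue-lidded tub along the counter into that third gap, its long side along the gap, until it stops fully home against the back, without lifting it or disturbing the other things.

Things in the scene. Friction and masses are not known exactly. Their poses are not given: they have to be found in the camera images.
- rack: fixed steel rack of six side-by-side gaps, open towards the robot (-x), floor is the counter. Origin: on the counter, middle of the row, at the front face of the back stop; x from mouths to back, y along the row to the robot's left. Gap centres at y = +165, +99, +33, -33, -99, -165 mm; each 62 mm clear between 4 mm dividers 47 mm high; mouths at x = -61 mm; stop 32 mm high. A smooth level rail runs along the back
- orange_end: orange plastic end piece of the rack, 74 x 14 mm, with a 20 mm round cap on the rail's end, 74 mm high at most; at either end of the rack, 210 mm from its middle; gaps are counted from this end. Origin on the counter in line with the back stop, axes as the rack's; fixed
- grey_end: the like end piece in grey plastic, at the opposite end of the rack; same origin and axes; fixed
- tub: closed white seasoning tub with a blue lid, 70 mm long (x) by 50 mm wide (y) by 46 mm high, lid tab 6 mm more, flat upright sides, 0.15 to 0.3 kg; loose, upright on the counter before the rack; slides when pushed low. Origin at the centre of its underside. Home (+x or -x face on the back stop) its origin is at x = -35 mm in the rack's frame, its near face 9 mm out of the mouth
- tub_red: lidded seasoning tub like the blue-lidded one, with a red lid, standing home in a gap of the rack or on the counter behind it; origin at the centre of its underside; leave it alone
- tub_yellow: lidded seasoning tub like the blue-lidded one, with a yellow lid, standing home in a gap of the rack or on the counter behind it; origin at the centre of its underside; leave it alone
- tub_green: lidded seasoning tub like the blue-lidded one, with a green lid, standing home in a gap of the rack or on the counter behind it; origin at the centre of its underside; leave it alone
- shaker: glass shaker with a steel top, 38 mm across, 57 mm high, standing behind the rack; origin at the centre of its underside; leave it alone
- oil: amber oil bottle, 58 mm across, 165 mm high, standing off the rack to the robot's right; origin at the centre of its underside; leave it alone
- knife: kitchen knife lying on the blue cutting board far to the robot's left; 300 mm long, origin near the join of blade and handle on its underside; leave it alone
- punnet: blue plastic punnet of mushrooms, 160 x 120 x 65 mm, beside the rack to the robot's left; origin at the centre of its underside; leave it alone
- rail_1: bright steel tube, 12 mm diameter, 52 mm long: the stretch of the rack's top rail over the left-most gap as the robot sees the rack (the one furthest to the rack's +y); origin mid-length on the tube's axis, 4 mm behind the back stop's face; its top is 70 mm above the counter; y along the rail; fixed. A dark clip flush with the rail, 14 mm wide, lies between it and the next stretch
- rail_2: bright steel tube, 12 mm diameter, 52 mm long: the stretch of the rack's top rail over the second gap from the robot's left; origin mid-length on the tube's axis, 4 mm behind the back stop's face; its top is 70 mm above the counter; y along the rail; fixed. A dark clip flush with the rail, 14 mm wide, lies between it and the next stretch
- rail_3: bright steel tube, 12 mm diameter, 52 mm long: the stretch of the rack's top rail over the third gap from the robot's left; origin mid-length on the tube's axis, 4 mm behind the back stop's face; its top is 70 mm above the counter; y along the rail; fixed. A dark clip flush with the rail, 14 mm wide, lies between it and the next stretch
- rail_4: bright steel tube, 12 mm diameter, 52 mm long: the stretch of the rack's top rail over the fourth gap from the robot's left; origin mid-length on the tube's axis, 4 mm behind the back stop's face; its top is 70 mm above the counter; y along the rail; fixed. A dark clip flush with the rail, 14 mm wide, lies between it and the next stretch
- rail_5: bright steel tube, 12 mm diameter, 52 mm long: the stretch of the rack's top rail over the fifth gap from the robot's left; origin mid-length on the tube's axis, 4 mm behind the back stop's face; its top is 70 mm above the counter; y along the rail; fixed. A dark clip flush with the rail, 14 mm wide, lies between it and the next stretch
- rail_6: bright steel tube, 12 mm diameter, 52 mm long: the stretch of the rack's top rail over the right-most gap as the robot sees the rack (the one furthest to the rack's -y); origin mid-length on the tube's axis, 4 mm behind the back stop's face; its top is 70 mm above the counter; y along the rail; fixed. A dark clip flush with the rail, 14 mm wide, lies between it and the next stretch

How it is judged:
By the outcome, as a careful person would: the job done as asked, in the order asked, and still so for the second after the job is handed in, with the robot touching nothing.
It also fails if it takes over 67 s, if anything falls off the work surface, if the arm or the gripper's body presses on something with over 40 N, if the wrist force passes 120 N, or if a joint passes its speed limit or range.

## Working session

There is one attempt and no reset: what is moved stays moved. The work goes in short steps, Python scripts to look and compute and a tool call to move; the robot and the scene stay as the last step left them, time stands still between calls to the robot, and variables do not carry over. Pictures are saved under pics/ and viewed, and the job is handed in when it is done.

Besides the shell and the picture viewer there is one more tool, called after ">>>" in YAML: its name, and indented under it one key for each argument. servo_tool: Moves the arm, as the interface text tells. Its arguments: {"type":"object","properties":{"motion":{"type":"array"},"force":{"type":"number"}},"required":["motion"]}

```bash
mkdir -p pics; cat > h.py <<'E'
from cell import manip
import numpy as np, cv2
def save(n,im): cv2.imwrite(f'pics/{n}.png',cv2.cvtColor(im,cv2.COLOR_RGB2BGR))
def rays(uv,c):
    uv=np.array(uv,float).reshape(-1,2);K=np.array(c['camera_matrix']);k=c['k1']
    d=np.stack([(uv[:,0]-K[0,2])/K[0,0],(uv[:,1]-K[1,2])/K[1,1]],1)
    s=d.copy()
    for _ in range(20): s=d/(1+k*(s**2).sum(1,keepdims=True))
    return np.c_[s,np.ones(len(s))]
def onplane(uv,c,z):
    T=np.array(c['pose']);r=rays(uv,c)@T[:3,:3].T;o=T[:3,3]
    return o+r*((z-o[2])/r[:,2])[:,None]
def cloud(dep,c,uv):
    uv=np.array(uv).reshape(-1,2);T=np.array(c['pose']);d=dep[uv[:,1],uv[:,0]]
    return (rays(uv,c)*d[:,None])@T[:3,:3].T+T[:3,3]
E
python3 - <<'E'
from h import *
print(manip.get_state())
for n in ['scene','top','wrist']:
    c=manip.get_calibration(n); im,d=manip.grab_frame(n); save(n+'0',im); np.savez(f'{n}0.npz',im=im,d=d,**{k:np.array(v) for k,v in c.items()}); print(n,c)
E
```

```text
{'clock': 0.0, 'joint_pos': array([-1.39279856,  0.57652169,  0.02485587,  1.43789063, -0.01502132,
        1.12897631, -0.05649416]), 'joint_vel': array([-0.00014716, -0.00024872, -0.0005722 , -0.00055289, -0.00052778,
        0.00068648,  0.0010176 ]), 'tau': array([ 8.38564501e-04, -7.65766597e+01,  2.25025356e+00, -2.85966271e+01,
        1.52260083e-02,  1.29704617e-02, -7.29312205e-06]), 'position': array([174.58236525, 651.58100833, 230.45604167]), 'tool_rot': array([-4.10006257e-01, -3.11458086e+00,  2.52139364e-03]), 'contact_force': array([ 0.18818804,  0.24350332, -0.21363351]), 'moment': array([0.02300914, 0.019945  , 0.00065475]), 'grip_width': 85.41470422049794}
scene {'camera_matrix': array([[450.28361293,   0.        , 258.33609739],
       [  0.        , 450.28361293, 189.66655368],
       [  0.        ,   0.        ,   1.        ]]), 'k1': 0.03664992653646864, 'pose': array([[-4.72562689e-01,  4.76733365e-01, -7.41221831e-01,
         1.53242908e+03],
       [ 8.81223886e-01,  2.44771371e-01, -4.04390207e-01,
         6.33257037e+02],
       [-1.13564199e-02, -8.442
[... 554 characters left out ...]
2545991e-01, -9.91129669e-01,
         1.27754556e+03],
       [ 0.00000000e+00,  0.00000000e+00,  0.00000000e+00,
         1.00000000e+00]])}
wrist {'camera_matrix': array([[295.65360147,   0.        , 257.6514811 ],
       [  0.        , 295.65360147, 189.99670994],
       [  0.        ,   0.        ,   1.        ]]), 'k1': -0.062370888379796416, 'pose': array([[ 2.58318572e-01,  9.23570309e-01,  2.83353843e-01,
         1.03210105e+02],
       [ 9.66058687e-01, -2.46513801e-01, -7.72111410e-02,
         6.71543373e+02],
       [-1.45928445e-03,  2.93681513e-01, -9.55902212e-01,
         3.73044581e+02],
       [ 0.00000000e+00,  0.00000000e+00,  0.00000000e+00,
         1.00000000e+00]])}
```

View pics/scene0.png

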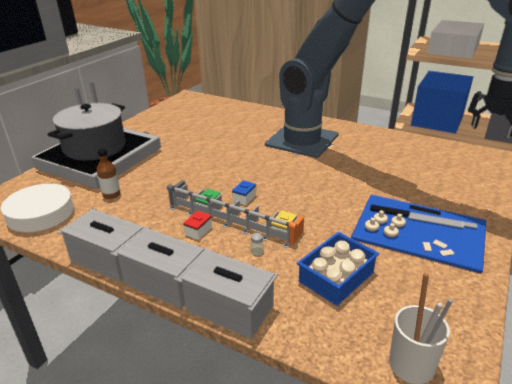

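View pics/top0.png

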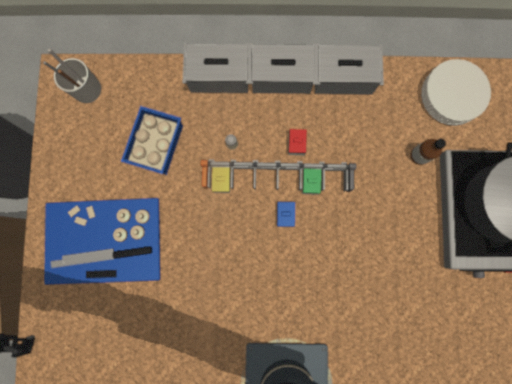

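View pics/wrist0.png

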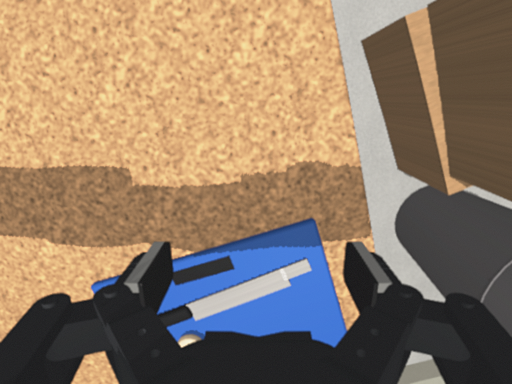

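The orange end is on the robot's left (top picture, about 205,170). Yellow is in gap 1 (221,179), green is in gap 5 (313,180), and the blue tub stands in front of about gap 4 (286,214). The target is gap 3. Next I'll measure.

```bash
python3 - <<'E'
from h import *
def ld(n):
    z=np.load(n+'0.npz'); return z['im'],z['d'],{k:z[k] for k in['camera_matrix','k1','pose']}
for n in['top','scene']:
    im,d,c=ld(n)
    hsv=cv2.cvtColor(im,cv2.COLOR_RGB2HSV)
    ys,xs=np.mgrid[0:384,0:512]; uv=np.stack([xs.ravel(),ys.ravel()],1)
    P=cloud(d,c,uv).reshape(384,512,3)
    roi=(P[...,0]>380)&(P[...,0]<680)&(P[...,1]>-220)&(P[...,1]<240)
    H,S,V=[hsv[...,i].astype(int) for i in range(3)]
    for nm,m in [('blue',(H>105)&(H<125)&(S>150)),('orange',(H>5)&(H<14)&(S>190)&(P[...,2]>20)),('yellow',(H>22)&(H<32)&(S>180)&(P[...,2]>35)),('green',(H>45)&(H<80)&(S>120)),('red',((H<4)|(H>174))&(S>150))]:
        m=(m&roi).astype(np.uint8)
        k,l,st,ce=cv2.connectedComponentsWithStats(m)
        if k<2: print(nm,'none');continue
        i=1+np.argmax(st[1:,4]); mm=l==i
        p=P[mm]; r=cv2.minAreaRect(np.argwhere(mm)[:,::-1].astype(np.float32))
        top=onplane(cv2.boxPoints(r),c,46)
        print(n,nm,st[i],'zmed',np.median(p[:,2]).round(1),'pz',np.percentile(p[:,2],[5,95]).round(),'med',np.median(p,0).round(1),'\n corners@46',top[:,:2].round(1).tolist(),top.mean(0).round(1))
    # rail points height 60..75
    m=roi&(P[...,2]>58)&(P[...,2]<78)&(S<70)
    p=P[m]; q=p[(p[:,0]>480)]
    # refine as fit
    v=cv2.fitLine(q[:,:2].astype(np.float32),cv2.DIST_HUBER,0,.01,.01).ravel()
    print(n,'rail',len(q),v, 'yaw',np.degrees(np.arctan2(v[1],v[0]))-90,'y range',q[:,1].min(),q[:,1].max(),'z',np.median(q[:,2]))
    big=cv2.resize(im[120:240,180:380] if n=='top' else im[160:270,140:330],None,fx=4,fy=4,interpolation=cv2.INTER_CUBIC); save(n+'_z',big)
E
```

```text
top blue [281 211   6   6  12] zmed 51.3 pz [44. 55.] med [483.2  15.3  51.3] 
 corners@46 [[485.6, 21.0], [489.1, 12.7], [474.0, 6.6], [470.6, 14.8]] [479.8  13.8  46. ]
orange none
yellow none
top green [316 177   1   2   2] zmed 48.9 pz [45. 53.] med [584.9 -78.4  48.9] 
 corners@46 [[583.9, -78.7], [583.9, -78.7], [586.8, -78.7], [586.8, -78.7]] [585.3 -78.7  46. ]
top red [289 145  17   8 128] zmed 45.7 pz [41. 50.] med [670.4 -24.4  45.7] 
 corners@46 [[679.5, -1.1], [680.1, -47.4], [659.4, -47.3], [658.9, -1.2]] [669.5 -24.2  46. ]
top rail 632 [1.3746142e-02 9.9990553e-01 6.1741736e+02 1.6336447e+01] yaw -0.7876282 y range -185.99397852459288 226.52692029105265 z 69.01240339745652
scene blue [233 181  22  14 175] zmed 46.8 pz [42. 52.] med [489.7  11.2  46.8] 
 corners@46 [[516.3, -15.9], [422.9, -9.5], [461.2, 38.2], [550.1, 29.9]] [487.6  10.7  46. ]
orange none
yellow none
scene green [202 190  17   8  86] zmed 47.5 pz [44. 53.] med [570.4 -62.8  47.5] 
 corners@46 [[585.1, -85.1], [550.7, -102.2], [547.5, -46.7], [581.5, -31.0]] [566.2 -66.2  46. ]
scene red [194 211  17   9  72] zmed 47.2 pz [41. 49.] med [671.4 -20.9  47.2] 
 corners@46 [[678.5, -48.6], [654.6, -57.9], [661.0, -0.4], [684.2, 7.8]] [669.6 -24.8  46. ]
scene rail 517 [9.9855950e-03 9.9995017e-01 6.2226550e+02 2.6878174e+01] yaw -0.57214355 y range -187.71060150095002 227.1657161973127 z 68.06085819314148
```

View pics/top_z.png

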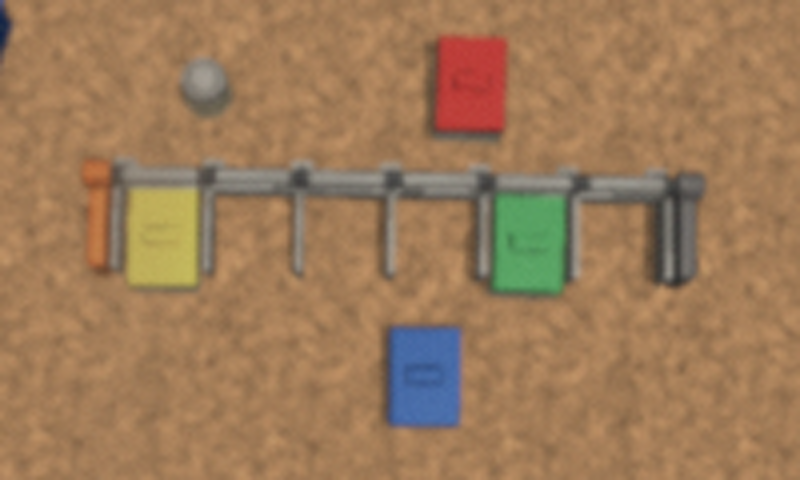

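View pics/scene_z.png

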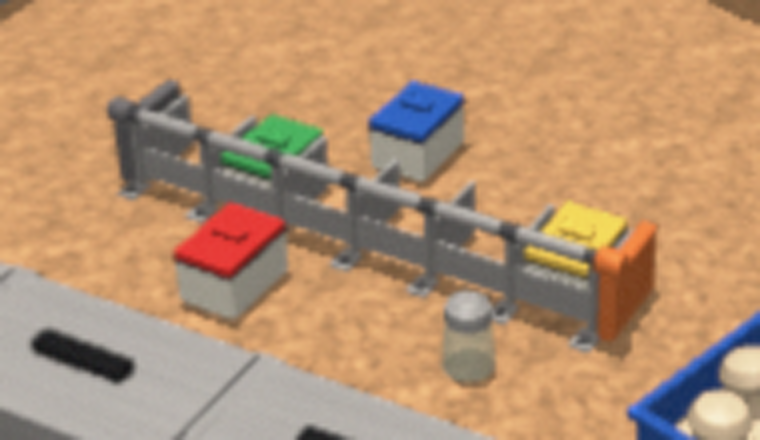

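```bash
python3 - <<'E'
from h import *
z=np.load('top0.npz'); c={k:z[k] for k in['camera_matrix','k1','pose']}
f=lambda L: [((x+.5)/4-.5+180,(y+.5)/4-.5+120) for x,y in L]
np.set_printoptions(suppress=True,precision=1)
print('caps',onplane(f([(96,173),(690,185)]),c,70))
print('clips',onplane(f([(208,175),(300,178),(392,180),(485,183),(578,185)]),c,68))
print('divider mouths',onplane(f([(208,274),(297,275),(389,277),(480,280),(573,282)]),c,47))
for n,L in [('blue',[(388,327),(460,327),(460,426),(388,426)]),('yellow',[(131,187),(199,187),(197,287),(127,287)]),('green',[(494,193),(566,193),(563,293),(492,292)]),('red',[(438,37),(506,38),(502,131),(436,131)])]:
    p=onplane(f(L),c,46);print(n,p,p.mean(0))
s=np.load('scene0.npz'); cs={k:s[k] for k in['camera_matrix','k1','pose']}
g=lambda L: [((x+.5)/4-.5+140,(y+.5)/4-.5+160) for x,y in L]
# scene blue lid corners
p=onplane(g([(418,82),(465,97),(423,140),(370,124)]),cs,46);print('scene blue',p,p.mean(0))
print('scene clips',onplane(g([(202,133),(276,156),(349,180),(428,204),(511,228)]),cs,68))
print('caps',onplane(g([(120,107),(608,258)]),cs,70))
E
```

```text
caps [[ 619.5  241.3   70. ]
 [ 615.9 -177.8   70. ]]
clips [[619.3 162.2  68. ]
 [617.9  97.1  68. ]
 [617.3  32.1  68. ]
 [615.9 -33.5  68. ]
 [615.3 -99.1  68. ]]
divider mouths [[551.5 162.1  47. ]
 [551.6  98.6  47. ]
 [551.   33.   47. ]
 [549.6 -31.8  47. ]
 [549.  -98.   47. ]]
blue [[515.3  33.4  46. ]
 [515.9 -17.7  46. ]
 [445.7 -17.9  46. ]
 [445.1  32.9  46. ]] [480.5   7.7  46. ]
yellow [[614.1 219.1  46. ]
 [614.7 170.1  46. ]
 [542.2 169.9  46. ]
 [541.6 219.9  46. ]] [578.1 194.7  46. ]
green [[612.8 -41.9  46. ]
 [613.5 -93.6  46. ]
 [541.1 -91.   46. ]
 [541.2 -40.4  46. ]] [577.2 -66.7  46. ]
red [[727.5  -1.3  46. ]
 [727.4 -50.7  46. ]
 [658.3 -47.7  46. ]
 [657.7  -0.1  46. ]] [692.7 -24.9  46. ]
scene blue [[447.6 -11.1  46. ]
 [450.6  34.3  46. ]
 [521.5  35.6  46. ]
 [520.4 -13.   46. ]] [485.   11.4  46. ]
scene clips [[ 619.  -101.6   68. ]
 [ 619.8  -33.9   68. ]
 [ 621.9   31.2   68. ]
 [ 622.1   97.5   68. ]
 [ 620.9  163.6   68. ]]
caps [[ 619.9 -178.2   70. ]
 [ 624.   239.6   70. ]]
```

>>> servo_tool:
  motion:
    - [[0, 0, -0.8, 0, 0, 0, 0], [0, 0, -0.8, 0, 0, 0, 0], [0, 0, -0.8, 0, 0, 0, 0], [0, 0, 0, -0.57, -0.8, 0, 0], [0, 0, 0, -0.57, -0.8, 0, 0], [0, 0, 0, -0.57, -0.8, 0, 0], [0, 0, 0, -0.57, -0.8, 0, 0], [0, 0, 0, -0.57, -0.8, 0, 0], [0, 0, 0, -0.57, -0.8, 0, 0], [0, 0, 0, -0.57, -0.8, 0, 0], [0, 0, 0, -0.57, -0.8, 0, 0], [0, 0, 0, -0.57, -0.8, 0, 0]]

```text
clock: 1.15
position: [377.6, 360.1, 231.3]
tool_rot: [-0.016, -3.142, 0.0]
contact_force: [0.6, 1.5, 0.9]
grip_width: -0.1
```

>>> servo_tool:
  motion:
    - [[0, 0, 0, -0.57, -0.8, 0, 0], [0, 0, 0, -0.57, -0.8, 0, 0], [0, 0, 0, -0.57, -0.8, 0, 0], [0, 0, 0, -0.57, -0.8, 0, 0], [0, 0, 0, -0.57, -0.8, 0, 0], [0, 0, 0, -0.57, -0.8, 0, 0], [0, 0, 0, -0.57, -0.8, 0, 0], [0, 0, 0, -0.57, -0.8, 0, 0], [0, 0, 0, 0, 0, 0, 0], [0, 0, 0, 0, 0, 0, 0], [0, 0, 0, 0, 0, 0, 0]]

```text
clock: 2.07
position: [556.1, 104.4, 230.9]
tool_rot: [-0.017, -3.141, -0.001]
contact_force: [-0.1, 0.7, -0.1]
grip_width: 0.4
```

```bash
python3 - <<'E'
from h import *
s=manip.get_state();print(s)
c=manip.get_calibration('wrist'); im,d=manip.grab_frame('wrist'); save('wrist1',cv2.resize(im,None,fx=1.5,fy=1.5,interpolation=cv2.INTER_CUBIC)); np.savez('wrist1.npz',im=im,d=d,**{k:np.array(v) for k,v in c.items()}); print(c['pose'])
E
```

```text
{'clock': 2.0667, 'joint_pos': array([-0.3192808 ,  0.41433653,  0.07487551,  1.73386347, -0.03665764,
        0.99562447,  1.32947777]), 'joint_vel': array([-0.02693312, -0.00953601, -0.01534976,  0.00695371,  0.00017927,
       -0.00137613, -0.00049934]), 'tau': array([ 2.31221996e+00, -6.14554882e+01,  3.57349008e+00, -2.68065530e+01,
        2.19983915e-01, -2.11002398e-02,  6.16389862e-02]), 'position': array([556.11533242, 104.44497016, 230.94512433]), 'tool_rot': array([-1.66021234e-02, -3.14052479e+00, -6.13725642e-04]), 'contact_force': array([-0.09281414,  0.73841169, -0.10691395]), 'moment': array([0.02767168, 0.02230995, 0.00714645]), 'grip_width': 0.3959004386837923}
[[ 1.01938726e-02  9.56162546e-01  2.92658966e-01  4.82308550e+02]
 [ 9.99947968e-01 -9.85969740e-03 -2.61693271e-03  1.05497192e+02]
 [ 3.83315798e-04  2.92670415e-01 -9.56213303e-01  3.73535382e+02]
 [ 0.00000000e+00  0.00000000e+00  0.00000000e+00  1.00000000e+00]]
```

View pics/wrist1.png

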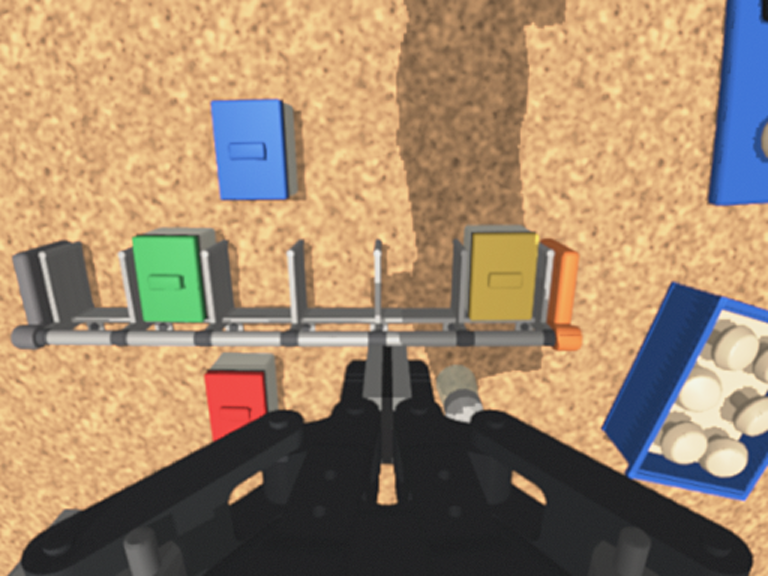

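```bash
python3 - <<'E'
from h import *
np.set_printoptions(suppress=True,precision=1)
z=np.load('wrist1.npz'); c={k:z[k] for k in['camera_matrix','k1','pose']}; D=z['d']
f=lambda L: [((x+.5)/1.5-.5,(y+.5)/1.5-.5) for x,y in L]
print('clips',onplane(f([(121,338),(204,338.5),(291,338.5),(378,338.5),(466,338)]),c,69))
print('mouth tips',onplane(f([(125,252),(209,242),(297,242),(378,242),(458,242)]),c,47))
for n,L in [('blue',[(213,101),(282,100),(288,198),(221,199)]),('yellow',[(471,233),(536,233),(532,320),(472,321)]),('green',[(134,236),(200,235),(205,321),(143,322)])]:
    p=onplane(f(L),c,46);print(n,p,p.mean(0))
p=cloud(D,c,[[int(a/1.5),int(b/1.5)] for a,b in[(160,338),(250,338),(335,338),(500,338),(250,120),(240,185),(335,150)]]);print(p)
E
```

```text
clips [[615.6 -98.9  69. ]
 [616.1 -33.6  69. ]
 [616.5  32.6  69. ]
 [617.   97.7  69. ]
 [617.4 163.5  69. ]]
mouth tips [[553.4 -96.6  47. ]
 [546.7 -29.3  47. ]
 [547.6  37.7  47. ]
 [548.3  98.4  47. ]
 [548.9 158.4  47. ]]
blue [[446.8 -15.3  46. ]
 [447.4  33.3  46. ]
 [515.   33.   46. ]
 [514.8 -16.8  46. ]] [481.    8.5  46. ]
yellow [[542.3 168.   46. ]
 [542.7 217.2  46. ]
 [612.7 220.1  46. ]
 [612.9 172.   46. ]] [577.7 194.3  46. ]
green [[541.3 -87.8  46. ]
 [541.4 -36.   46. ]
 [611.  -41.2  46. ]
 [611.6 -92.9  46. ]] [576.3 -64.5  46. ]
[[615.3 -68.2  69.4]
 [615.7   1.   68.9]
 [616.3  65.4  68.4]
 [617.3 188.8  69.6]
 [460.3   9.3  46.4]
 [504.8  -1.2  46.6]
 [481.7  63.5  -0.2]]
```

The wrist view agrees with the top view. The rail is at x≈617 and the rack origin at about (613, 32). Gap 3 is centred at y≈65, and the tub is at (481, 8.5) with yaw near 0. Next I'll go above the rail's orange end.

>>> servo_tool:
  motion:
    - [[0, 0, 0, -0.31, 0.53, 0.68, 0], [0, 0, 0, -0.31, 0.53, 0.68, 0], [0, 0, 0, -0.31, 0.53, 0.68, 0], [0, 0, 0, -0.31, 0.53, 0.68, 0], [0, 0, 0, -0.31, 0.53, 0.68, 0], [0, 0, 0, 0, 0, 0, 0], [0, 0, 0, 0, 0, 0, 0], [0, 0, 0, 0, 0, 0, 0]]

```text
clock: 2.78
position: [619.0, 210.1, 95.6]
tool_rot: [-0.014, -3.141, 0.0]
contact_force: [-0.1, -0.2, -0.0]
grip_width: 0.1
```

```bash
python3 - <<'E'
from h import *
s=manip.get_state();print(s['position'],s['contact_force'])
c=manip.get_calibration('wrist'); im,d=manip.grab_frame('wrist'); save('wrist2',cv2.resize(im,None,fx=1.5,fy=1.5,interpolation=cv2.INTER_CUBIC))
E
```

```text
[618.96789544 210.0940839   95.55691889] [-0.14139903 -0.18672038 -0.00782979]
```

View pics/wrist2.png

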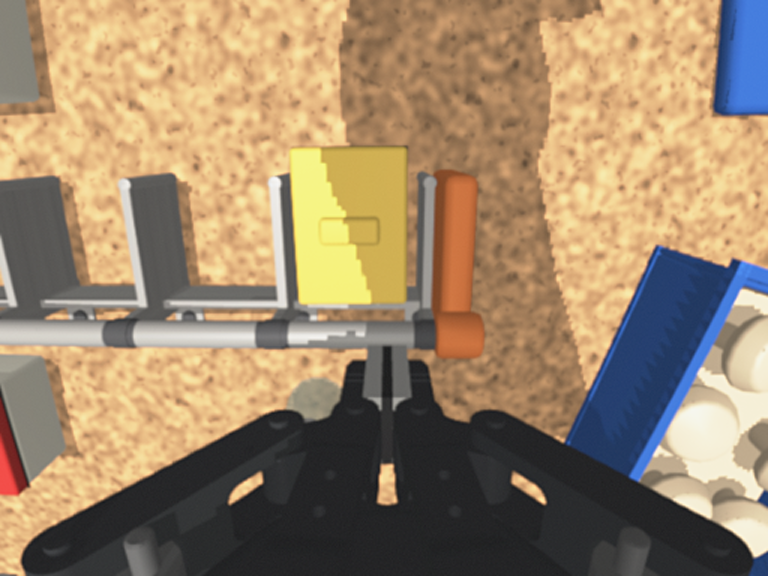

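The closed fingertips are over the rail next to the orange cap (387,345 in the picture), clear of the cap at 436. Now I'll descend gently.

>>> servo_tool:
  motion:
    - [[0, 0, 0, 0.03, 0, 0.3, 0], [0, 0, 0, 0, 0, 0.2, 0], [0, 0, 0, 0, 0, 0.05, 0], [0, 0, 0, 0, 0, 0, 0], [0, 0, 0, 0, 0, 0, 0]]

```text
clock: 3.25
position: [618.7, 209.1, 74.0]
tool_rot: [0.017, 3.141, 0.0]
contact_force: [0.0, 0.5, -0.3]
grip_width: -0.1
```

>>> servo_tool:
  motion:
    - [[0, 0, 0, 0, 0, 0.03, 0], [0, 0, 0, 0, 0, 0.03, 0], [0, 0, 0, 0, 0, 0, 0], [0, 0, 0, 0, 0, 0, 0]]

```text
clock: 3.58
position: [618.5, 209.3, 71.0]
tool_rot: [0.016, 3.142, -0.0]
contact_force: [0.8, 0.2, -0.2]
grip_width: 0.2
```

>>> servo_tool:
  motion:
    - [[0, 0, 0, 0, 0, 0.03, 0], [0, 0, 0, 0, 0, 0.02, 0], [0, 0, 0, 0, 0, 0, 0], [0, 0, 0, 0, 0, 0, 0]]

```text
clock: 3.92
position: [618.7, 209.4, 70.0]
tool_rot: [0.017, 3.141, 0.001]
contact_force: [-3.2, 0.4, 10.2]
grip_width: 0.2
```

Contact with the rail at z=70.0, about 10 N. Now slide along it.

>>> servo_tool:
  motion:
    - [[0, 0, 0, 0, -0.2, 0, 0], [0, 0, 0, 0, -0.2, 0, 0], [0, 0, 0, 0, -0.2, 0, 0], [0, 0, 0, 0, -0.2, 0, 0], [0, 0, 0, 0, -0.2, 0, 0]]

```text
clock: 4.33
position: [619.0, 171.2, 70.0]
tool_rot: [0.014, 3.139, 0.004]
contact_force: [-0.2, 4.4, 7.4]
grip_width: 0.1
```

>>> servo_tool:
  motion:
    - [[0, 0, 0, 0, -0.2, 0.005, 0], [0, 0, 0, 0, -0.2, 0, 0], [0, 0, 0, 0, -0.2, 0, 0], [0, 0, 0, 0, -0.2, 0, 0], [0, 0, 0, 0, -0.2, 0, 0]]

```text
clock: 4.75
position: [618.9, 131.5, 70.0]
tool_rot: [0.014, 3.138, 0.005]
contact_force: [-0.1, 5.1, 8.1]
grip_width: -0.2
```

>>> servo_tool:
  motion:
    - [[0, 0, 0, 0, -0.2, 0, 0], [0, 0, 0, 0, -0.2, 0, 0], [0, 0, 0, 0, -0.2, 0, 0], [0, 0, 0, 0, -0.2, 0, 0]]

```text
clock: 5.08
position: [618.6, 99.5, 70.0]
tool_rot: [0.014, 3.138, 0.005]
contact_force: [-0.6, 5.6, 7.9]
grip_width: 0.0
```

>>> servo_tool:
  motion:
    - [[0, 0, 0, 0, -0.2, 0, 0], [0, 0, 0, 0, -0.2, 0, 0], [0, 0, 0, 0, -0.2, 0, 0], [0, 0, 0, 0, -0.15, 0, 0], [0, 0, 0, 0, 0, 0, 0], [0, 0, 0, 0, 0, 0, 0], [0, 0, 0, 0, 0, 0, 0], [0, 0, 0, 0, 0, 0, 0]]

```text
clock: 5.75
position: [618.3, 67.6, 70.0]
tool_rot: [0.017, 3.139, 0.001]
contact_force: [-0.5, 0.5, 8.4]
grip_width: -0.0
```

>>> servo_tool:
  motion:
    - [[0, 0, 0, 0, 0, -0.5, 0], [0, 0, 0, 0, 0, -1, 0], [0, 0, 0, 0.69, -0.59, 0, 0], [0, 0, 0, 0.69, -0.59, 0, 0], [0, 0, 0, 0.69, -0.59, 0, 0], [0, 0, 0, 0.69, -0.59, 0, 0], [0, 0, 0, 0.69, -0.59, 0, 0], [0, 0, 0, 0, 0, 0.7, 0], [0, 0, 0, 0, 0, 0, 0], [0, 0, 0, 0, 0, 0, 0]]

```text
clock: 6.58
position: [477.6, -48.9, 100.5]
tool_rot: [-0.017, -3.14, -0.001]
contact_force: [-0.1, 0.8, 0.3]
grip_width: -0.1
```

```bash
python3 - <<'E'
from h import *
s=manip.get_state();print(s['position'],s['contact_force'])
c=manip.get_calibration('wrist'); im,d=manip.grab_frame('wrist'); save('wrist3',cv2.resize(im,None,fx=1.5,fy=1.5,interpolation=cv2.INTER_CUBIC))
E
```

```text
[477.63569975 -48.91847115 100.45933552] [-0.11805506  0.78842529  0.34150089]
```

View pics/wrist3.png

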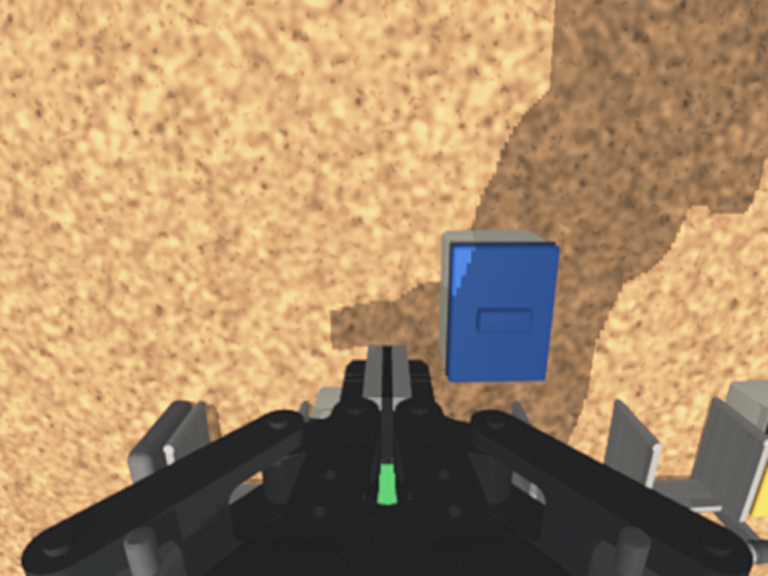

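>>> servo_tool:
  motion:
    - [[0, 0, 0, -0.08, 0, 0.8, 0], [0, 0, 0, 0, 0, 0.8, 0], [0, 0, 0, 0, 0, 0.4, 0], [0, 0, 0, 0, 0, 0, 0], [0, 0, 0, 0, 0, 0, 0]]

```text
clock: 7.05
position: [481.6, -48.4, 20.8]
tool_rot: [-0.014, -3.141, -0.0]
contact_force: [0.8, -0.1, 0.2]
grip_width: -0.1
```

>>> servo_tool:
  motion:
    - [[0, 0, 0, 0, 0.2, 0, 0], [0, 0, 0, 0, 0.15, 0, 0], [0, 0, 0, 0, 0.1, 0, 0], [0, 0, 0, 0, 0.1, 0, 0], [0, 0, 0, 0, 0.1, 0, 0], [0, 0, 0, 0, 0.1, 0, 0]]

```text
clock: 7.55
position: [481.5, -18.9, 21.2]
tool_rot: [0.016, 3.141, -0.0]
contact_force: [-0.2, -1.3, 1.3]
grip_width: -0.3
```

>>> servo_tool:
  motion:
    - [[0, 0, 0, 0, 0.15, 0, 0], [0, 0, 0, 0, 0.15, 0, 0], [0, 0, 0, 0, 0.15, 0, 0], [0, 0, 0, 0, 0.15, 0, 0], [0, 0, 0, 0, 0.15, 0, 0], [0, 0, 0, 0, 0, 0, 0], [0, 0, 0, 0, 0, 0, 0]]

```text
clock: 8.13
position: [481.5, 11.5, 20.6]
tool_rot: [-0.015, -3.141, -0.0]
contact_force: [0.7, 0.0, 0.2]
grip_width: -0.4
```

```bash
cat > lk.py <<'E'
import sys
from h import *
np.set_printoptions(suppress=True,precision=1)
n=sys.argv[1]
s=manip.get_state();print(s['clock'],s['position'],s['contact_force'])
c=manip.get_calibration('top'); im,d=manip.grab_frame('top')
save(n,cv2.resize(im[120:240,180:380],None,fx=4,fy=4,interpolation=cv2.INTER_CUBIC))
hsv=cv2.cvtColor(cv2.resize(im,None,fx=4,fy=4,interpolation=cv2.INTER_CUBIC),cv2.COLOR_RGB2HSV)
for nm,(a,b,sm) in dict(blue=(105,125,130),yellow=(22,34,120),green=(45,80,80)).items():
    m=cv2.inRange(hsv,(a,sm,40),(b,255,255)); m[:640]=0;m[900 if nm=='blue' else 820:]=0; m[:,:800]=0; m[:,1500:]=0
    ct=max(cv2.findContours(m,cv2.RETR_EXTERNAL,cv2.CHAIN_APPROX_NONE)[0],key=cv2.contourArea)
    r=cv2.minAreaRect(ct); b=(cv2.boxPoints(r)+.5)/4-.5
    p=onplane(b,c,46); e=p[1:]-p[:-1]; L=np.linalg.norm(e,axis=1); l=e[np.argmax(L)]
    yaw=np.degrees(np.arctan2(l[1],l[0])); yaw=(yaw+90)%180-90
    print(nm,'centre',p.mean(0)[:2],'size',L[:2],'yaw',yaw)
E
python3 lk.py top4
```

```text
8.1333 [481.5  11.5  20.6] [0.7 0.  0.2]
blue centre [462.7  63. ] size [23.4 26.1] yaw 0.5775716613838142
yellow centre [576.6 195.4] size [69.  51.2] yaw 0.18502050051675667
green centre [582.2 -67.3] size [59.2 52.7] yaw -2.584857947252658
```

View pics/top4.png

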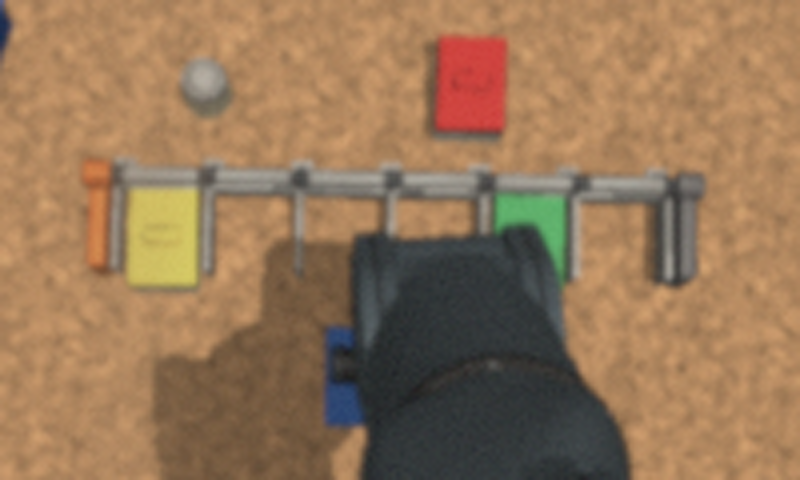

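The tub's left edge is at zoomed pixel 325, so y≈78 mm, and it is still square. It needs about 12 mm more.

>>> servo_tool:
  motion:
    - [[0, 0, 0, 0, 0.1, 0, 0], [0, 0, 0, 0, 0.1, 0, 0], [0, 0, 0, 0, 0.1, 0, 0], [0, 0, 0, 0, 0, 0, 0], [0, 0, 0, 0, 0, 0, 0], [0, 0, 0, 0, 0, 0, 0], [0, 0, 0, 0, -0.5, 0, 0], [0, 0, 0, 0, -0.5, 0, 0], [0, 0, 0, 0, 0, -0.9, 0], [0, 0, 0, 0, 0, -0.9, 0], [0, 0, 0, 0, 0, 0, 0]]

```text
clock: 9.1
position: [483.8, -18.0, 97.4]
tool_rot: [0.019, 3.135, 0.0]
contact_force: [0.8, 0.1, -0.1]
grip_width: -0.2
```

>>> servo_tool:
  motion:
    - [[0, 0, 0, 0.9, 0.4, 0, 30], [0, 0, 0, 0.9, 0.4, 0, 30], [0, 0, 0, 0.9, 0.4, 0, 30], [0, 0, 0, 0, 0.25, 0, 30], [0, 0, 0, 0, 0, 0, 30], [0, 0, 0, 0, 0, 0, 30], [0, 0, 0, 0, 0, 0, 30]]

```text
clock: 9.68
position: [374.8, 41.6, 92.8]
tool_rot: [0.017, 3.14, 0.0]
contact_force: [-0.8, 0.8, -0.1]
grip_width: 29.6
```

```bash
python3 lk.py top5; python3 - <<'E'
from h import *
c=manip.get_calibration('wrist'); im,d=manip.grab_frame('wrist'); save('wrist5',cv2.resize(im,None,fx=1.5,fy=1.5,interpolation=cv2.INTER_CUBIC));np.savez('wrist5.npz',im=im,d=d,**{k:np.array(v) for k,v in c.items()})
E
```

```text
9.6833 [374.8  41.6  92.8] [-0.8  0.8 -0.1]
blue centre [481.2  63.6] size [44.  63.1] yaw 0.5167331193556777
yellow centre [577.1 195.4] size [68.7 51.1] yaw 0.2194152794721589
green centre [576.7 -67.2] size [70.6 53.1] yaw -2.146693623189705
```

View pics/top5.png

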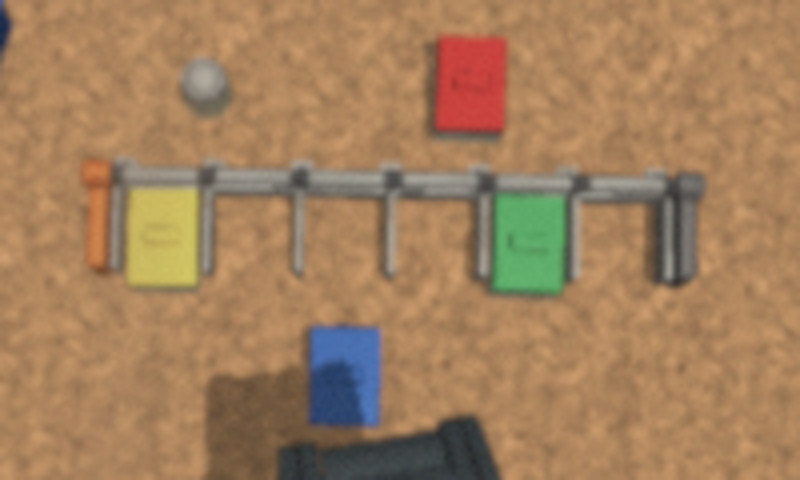

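View pics/wrist5.png

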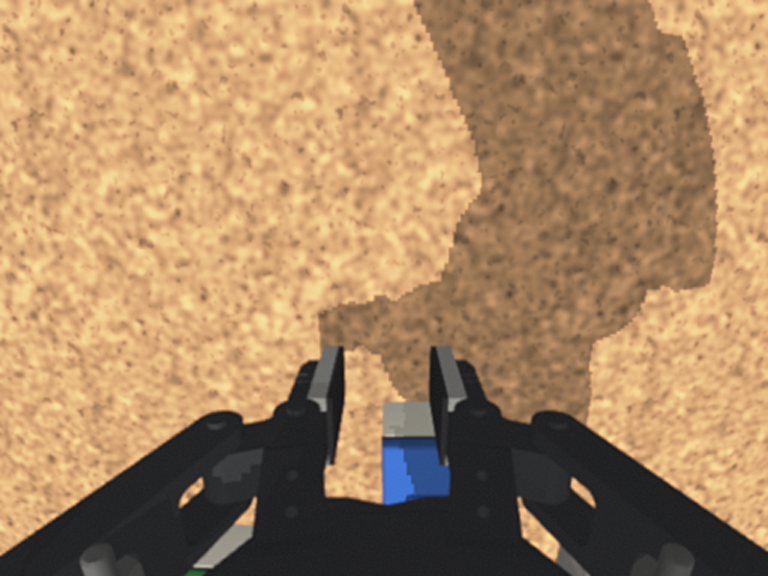

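The tub is centred on gap 3: its lid spans zoomed pixels 310–379 and the gap 298–390. It is square and the neighbours have not moved. I'll put the tool behind it, narrow the fingers to 20 mm and lower.

>>> servo_tool:
  motion:
    - [[0, 0, 0, 0, 0.56, 0, 20], [0, 0, 0, 0, 0, 0.9, 20], [0, 0, 0, 0, 0, 0.9, 20], [0, 0, 0, 0, 0, 0, 20], [0, 0, 0, 0, 0, 0, 20], [0, 0, 0, -0.5, 0, 0, 20], [0, 0, 0, -0.4, 0, 0, 20], [0, 0, 0, -0.2, 0, 0, 20], [0, 0, 0, 0, 0, 0, 20], [0, 0, 0, 0, 0, 0, 20]]

```text
clock: 10.62
position: [419.0, 63.7, 22.2]
tool_rot: [0.018, 3.138, 0.001]
contact_force: [-0.9, 1.0, -0.2]
grip_width: 20.1
```

>>> servo_tool:
  motion:
    - [[0, 0, 0, -0.2, 0, 0, 20], [0, 0, 0, -0.2, 0, 0, 20], [0, 0, 0, -0.2, 0, 0, 20], [0, 0, 0, -0.2, 0, 0, 20], [0, 0, 0, -0.2, 0, 0, 20], [0, 0, 0, -0.2, 0, 0, 20], [0, 0, 0, -0.2, 0, 0, 20], [0, 0, 0, -0.2, 0, 0, 20], [0, 0, 0, 0, 0, 0, 20], [0, 0, 0, 0, 0, 0, 20]]

```text
clock: 11.45
position: [482.9, 63.2, 20.6]
tool_rot: [0.017, 3.141, 0.0]
contact_force: [1.0, 0.1, 1.0]
grip_width: 19.9
```

```bash
cat > lk2.py <<'E'
import sys
from h import *
n=sys.argv[1]
a,_=manip.grab_frame('top'); b,_=manip.grab_frame('scene')
a=cv2.resize(a[120:220,180:380],(800,400),interpolation=cv2.INTER_CUBIC);b=cv2.resize(b[160:260,140:340],(800,400),interpolation=cv2.INTER_CUBIC)
save(n,cv2.resize(np.vstack([a,b]),(600,600)))
E
python3 lk2.py mid6
```

```text
(no output)
```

View pics/mid6.png

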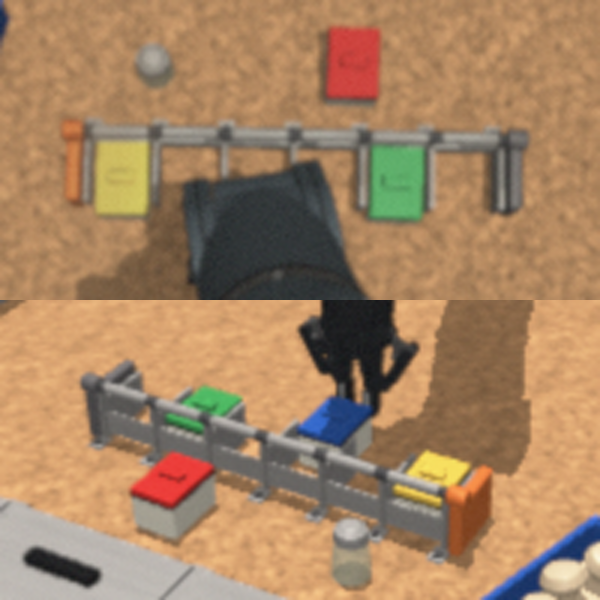

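The tub is entering gap 3 squarely, with nothing else disturbed. I'll push on and watch the force.

>>> servo_tool:
  motion:
    - [[0, 0, 0, -0.15, 0, 0, 20], [0, 0, 0, -0.15, 0, 0, 20], [0, 0, 0, -0.15, 0, 0, 20], [0, 0, 0, -0.15, 0, 0, 20], [0, 0, 0, -0.15, 0, 0, 20], [0, 0, 0, -0.1, 0, 0, 20], [0, 0, 0, 0, 0, 0, 20]]

```text
clock: 12.13
position: [517.5, 62.8, 20.7]
tool_rot: [0.017, 3.14, 0.0]
contact_force: [-0.7, 0.9, -0.3]
grip_width: 19.7
```

>>> servo_tool:
  motion:
    - [[0, 0, 0, -0.1, 0, 0, 20], [0, 0, 0, -0.1, 0, 0, 20], [0, 0, 0, -0.05, 0, 0, 20]]

```text
clock: 12.38
position: [526.7, 62.7, 20.7]
tool_rot: [0.016, 3.141, 0.0]
contact_force: [-1.8, -0.1, -0.5]
grip_width: 19.8
```

>>> servo_tool:
  motion:
    - [[0, 0, 0, -0.05, 0, 0, 20], [0, 0, 0, -0.05, 0, 0, 20], [0, 0, 0, 0, 0, 0, 20]]

```text
clock: 12.63
position: [530.6, 62.7, 20.7]
tool_rot: [0.016, 3.141, 0.0]
contact_force: [-0.0, 0.1, -0.4]
grip_width: 20.0
```

>>> servo_tool:
  motion:
    - [[0, 0, 0, -0.05, 0, 0, 20], [0, 0, 0, 0, 0, 0, 20]]

```text
clock: 12.8
position: [532.4, 62.6, 20.7]
tool_rot: [0.016, 3.141, 0.0]
contact_force: [-0.5, -0.3, 0.0]
grip_width: 20.3
```

>>> servo_tool:
  motion:
    - [[0, 0, 0, -0.05, 0, 0, 20], [0, 0, 0, 0, 0, 0, 20]]

```text
clock: 12.97
position: [532.9, 62.5, 20.5]
tool_rot: [-0.016, -3.139, 0.001]
contact_force: [-4.6, 0.1, 3.2]
grip_width: 20.3
```

>>> servo_tool:
  motion:
    - [[0, 0, 0, -0.03, 0, 0, 20], [0, 0, 0, 0, 0, 0, 20]]

```text
clock: 13.13
position: [532.9, 62.5, 20.4]
tool_rot: [-0.016, -3.137, 0.001]
contact_force: [-7.9, 0.7, 5.5]
grip_width: 20.3
```

It has reached a firm stop, with the force rising and no motion. I'll back straight off, lift and check.

>>> servo_tool:
  motion:
    - [[0, 0, 0, 0.1, 0, 0, 20], [0, 0, 0, 0.3, 0, 0, 20], [0, 0, 0, 0.8, 0, 0, 20], [0, 0, 0, 0.8, 0, 0, 20], [0, 0, 0, 0.5, 0, -0.7, 20], [0, 0, 0, 0.5, 0, -0.8, 20], [0, 0, 0, 0.5, 0, -0.8, 20], [0, 0, 0, 0, 0, -0.8, 20], [0, 0, 0, 0, 0, -0.8, 20], [0, 0, 0, 0, 0, 0, 20], [0, 0, 0, 0, 0, 0, 20]]

```text
clock: 14.05
position: [396.8, 64.5, 178.5]
tool_rot: [0.016, 3.136, 0.003]
contact_force: [0.2, 0.4, -0.3]
grip_width: 20.3
```

```bash
python3 lk.py top7; python3 lk2.py mid7
```

```text
14.05 [396.8  64.5 178.5] [ 0.2  0.4 -0.3]
blue centre [579.6  62.5] size [67.5 47.2] yaw -0.7191454761922387
yellow centre [577.  195.4] size [51.1 67.4] yaw 1.2892575739227539
green centre [576.6 -67.4] size [70.7 52.4] yaw -1.9330846801984478
```

View pics/top7.png

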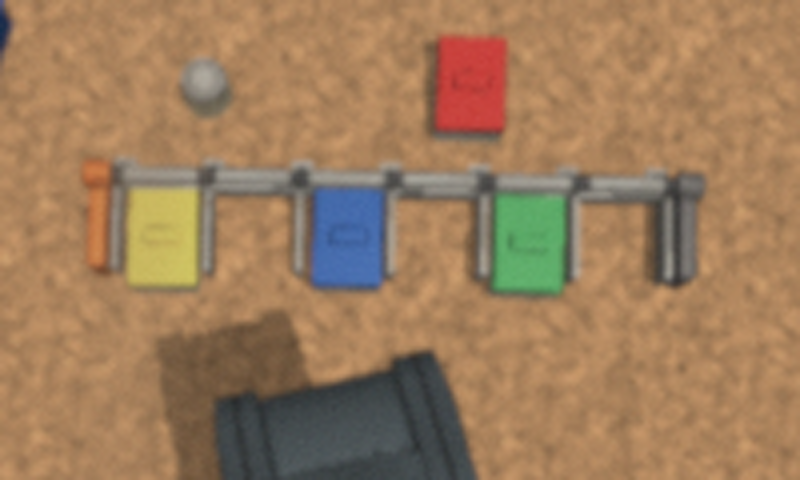

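View pics/mid7.png

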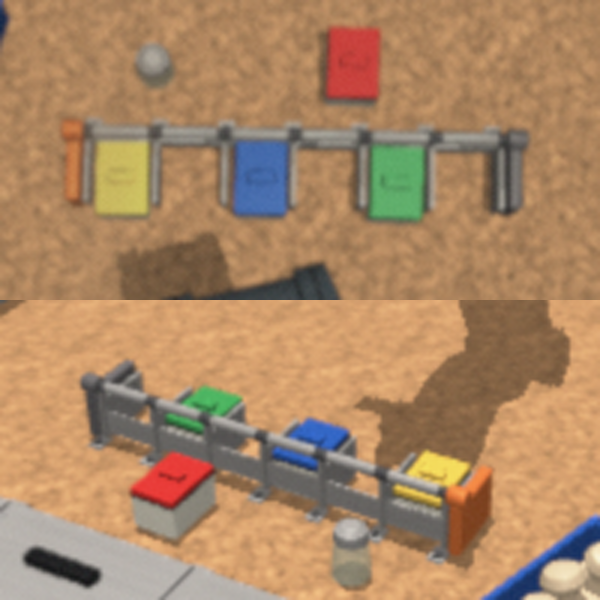

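The blue tub is home in gap 3. Its front edge is in line with the yellow and green tubs (zoomed row about 287), it stands square, and nothing else has moved. I'm handing in.

```bash
python3 -c "
from cell import manip
print(manip.job_done())"
```

```text
the job is handed in; nothing more can be done
None
```

The job is done and handed in at about 14 s, well under the 67 s limit.

- **Rail:** I touched the rail beside the orange cap. I then slid the closed fingertips along it over gaps 1 and 2 and stopped over gap 3. At each reading the height was 70.0 mm and the contact force about 7–10 N.
- **Tub:** I pushed the blue-lidded tub sideways to line it up with gap 3, then pushed it straight in from behind. It met a firm stop: the force rose to about 8 N with no further motion.

**Last checks:** The pictures show the tub square in gap 3, centred at about (579, 63) mm against an expected (578, 65). Its front edge is in line with the yellow and green tubs. The other tubs and the shaker look unmoved, and the gripper is clear of everything.

**Disagreement:** The scene camera's x readings came out about 4 mm higher than the top camera's. I relied on the top and wrist views, which agreed to about 1–2 mm on the rail and tubs, and on the touches.

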